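# Clear the jeweller's cam lift and hold its plate at full height

### The job

Take the scraper block and sweep all four metal offcuts off the steel plate of the cam lift into the lift's catch tray, touching the offcuts only with the block and not with your fingers, then put the block down on the bench clear of the lift. With the plate cleared, swing the cam lever by its handle until the plate is at its highest point, which is with the lever standing upright, and finish while still holding it there, because the lever springs back. Leave the dish, the steel block and the pliers where they are.

Things in the scene. Friction and masses are not known exactly. Their poses are not given: they have to be found in the camera images.
- cam_lift: The cam lift, a grey steel fixture bolted to the bench. Origin on the bench, below the middle of its lift plate; z up. Catch tray on its -y side, cam lever on its +y side. The lever's axle is level, along y, through x = 0, 43 mm above the bench.
- plate_top (a point): Middle of the top of the lift plate; axes as the lift's. The plate is steel, level, rimless, 100 mm along x by 110 mm along y (edges x = +-50, y = +-55), 8 mm thick; its top is 85 mm above the bench when down, 105 mm at full lift.
- tray_floor (a point): Middle of the catch tray's floor, 98 mm to -y of the lift's origin, 20 mm above the bench; axes as the lift's. The open tray starts under the plate's -y edge: inside 152 mm along x and 92 mm along y (lift y = -52 to -144), outer walls 55 mm above the bench. What is pushed over the plate's -y edge drops into it.
- cam_lever (a joint): Lever angle, rad. 0: at rest on its stop, lying low, pointing to the lift's +x, 0.17 rad above level. Grows as the lever swings up and over towards the lift's -x. At 1.40 it is upright and the plate highest; beyond, up to the stop at 2.10, the plate sinks again. A spring drives it back to 0 when let go; 2 to 6 N at the handle moves and holds it.
- handle (a point): Middle of the lever's handle: black round bar, 18 mm diameter, 50 mm long, level, along the lift's y (y = 73 to 123 mm), turning freely on its pin; 110 mm from the axle, at lift y = +98 mm. 62 mm above the bench at rest, 153 mm when upright. The 10 mm thick steel arm joins its inner end (y = 61 to 71); all else around the bar is free.
- lift_plate (a joint): Height of the lift plate above its lowest place, m: 0 down, 0.020 at the highest; driven by the cam lever only.
- scraper: The scraper block, 0.2 to 0.33 kg, standing upright on the bench: a steel shoe 116 mm long (its x) by 36 mm wide (its y) by 12 mm high, and on it a wooden grip 90 mm long, 24 mm wide and up to 80 mm above the underside. Origin at the centre of the underside, z up. The long sides of the shoe push the offcuts.
- scraper_center (a point): Centre of the scraper block, 40 mm above its underside, within the wooden grip, which is 24 mm wide here (along the block's y).
- offcut1: Loose brass offcut, bar 16 x 10 x 8 mm, 11 g, lying on the lift plate at the start, within 30 mm of the plate's middle in x and between y = -50 and +18 mm. Origin at the centre of its underside.
- offcut2: Loose brass offcut, round disc 14 mm diameter, 8 mm high, 11 g, lying on the lift plate at the start, within 30 mm of the plate's middle in x and between y = -50 and +18 mm. Origin at the centre of its underside.
- offcut3: Loose brass offcut, square piece 12 x 12 x 9 mm, 11 g, lying on the lift plate at the start, within 30 mm of the plate's middle in x and between y = -50 and +18 mm. Origin at the centre of its underside.
- offcut4: Loose brass offcut, bar 15 x 11 x 8 mm, 11 g, lying on the lift plate at the start, within 30 mm of the plate's middle in x and between y = -50 and +18 mm. Origin at the centre of its underside.
- dish: Bystander: terracotta dish, 100 mm across, 35 mm high, on the bench. Origin at the centre of its underside.
- bench_block: Bystander: flat steel block, 70 x 70 x 28 mm, on the bench. Origin at the centre of its underside.
- pliers: Bystander: pliers with black handles, 165 mm long along x, 12 mm high, lying on the bench. Origin under the pivot.
Things that resemble listed ones, but are neither listed nor needed, are in the scene too. Leave any black look-alike of the scraper alone.

How it is judged (in metres and radians):
On the way, in this order (a step that is already met when the one before it is completed fails the run):
1. all four offcuts lie in the catch tray, swept there with the plate still down (y of offcut1 in the frame of cam_lift between -0.148 and -0.05 m and x of offcut1 in the frame of cam_lift between -0.08 and 0.08 m and z of each of offcut1, offcut2, offcut3, offcut4 in the frame of cam_lift below 0.055 m and y of offcut2 in the frame of cam_lift between -0.148 and -0.05 m and x of offcut2 in the frame of cam_lift between -0.08 and 0.08 m and y of offcut3 in the frame of cam_lift between -0.148 and -0.05 m and x of offcut3 in the frame of cam_lift between -0.08 and 0.08 m and y of offcut4 in the frame of cam_lift between -0.148 and -0.05 m and x of offcut4 in the frame of cam_lift between -0.08 and 0.08 m and value of joint lift_plate below 0.003 m), for 0.2 s.
2. the scraper block stands or lies on the bench, let go and clear of the lift, with the plate still down (height (world z) of scraper_center below 0.06 m and contact force between scraper and cam_lift below 0.05 N and contact force between the fingers and scraper below 0.05 N and linear speed of scraper below 0.02 m/s and value of joint lift_plate below 0.003 m), for 0.1 s.
3. the lever is held at the cam's highest point (value of joint cam_lever between 1.25 and 1.55 rad and velocity of joint cam_lever between -0.1 and 0.1 rad/s and value of joint lift_plate above 0.0192 m and contact force between the fingers and cam_lift above 0.5 N), for 0.3 s.
At the end, for the whole second after the job is handed in: Fingers hold the lever (over 0.5 N), still, within 0.15 rad of upright (1.25 to 1.55), plate at least 19.2 mm up; all four offcuts in the catch tray; the scraper block rests on the bench (centre below 60 mm), let go and not touching the lift (all of step 3 and y of offcut1 in the frame of cam_lift between -0.148 and -0.05 m and x of offcut1 in the frame of cam_lift between -0.08 and 0.08 m and z of each of offcut1, offcut2, offcut3, offcut4 in the frame of cam_lift below 0.055 m and y of offcut2 in the frame of cam_lift between -0.148 and -0.05 m and x of offcut2 in the frame of cam_lift between -0.08 and 0.08 m and y of offcut3 in the frame of cam_lift between -0.148 and -0.05 m and x of offcut3 in the frame of cam_lift between -0.08 and 0.08 m and y of offcut4 in the frame of cam_lift between -0.148 and -0.05 m and x of offcut4 in the frame of cam_lift between -0.08 and 0.08 m and height (world z) of scraper_center below 0.06 m and contact force between scraper and cam_lift below 0.05 N and contact force between the fingers and scraper below 0.05 N and linear speed of scraper below 0.02 m/s); the arm keeps its last pose, push and grip.
It fails at once if the fingers touch an offcut (contact force between the fingers and offcut1 above 0.3 N or contact force between the fingers and offcut2 above 0.3 N or contact force between the fingers and offcut3 above 0.3 N or contact force between the fingers and offcut4 above 0.3 N).
It fails at once if the plate is raised while an offcut is still on it (value of joint lift_plate above 0.005 m and z of any of offcut1, offcut2, offcut3, offcut4 in the frame of cam_lift above 0.075 m).
It fails at once if the dish, the steel block or the pliers are moved by more than 30 mm (distance of any of dish, bench_block, pliers from where it was at the start of the episode above 0.03 m).
It also fails if it takes over 72 s, if anything falls off the work surface, if the arm or the gripper's body presses on something with over 40 N, if the wrist force passes 120 N, or if a joint passes its speed limit or range.

### The arm

A 6-joint arm with a two-finger parallel gripper is mounted at the origin on the work surface. World frame = base frame: x ahead of the robot, y to its left, z up, the work surface at z = 0. Lengths are in mm, angles in rad, forces in N, time in s.
With the tool pointing down it reaches from about 350 to 975 mm from the base axis. Payload 4.9 kg.
Tool frame: the origin (TCP) lies between the finger pads; the fingertips stand 14 mm ahead of it and the grasp point (between the pads) lies 5 mm behind it; x points along the fingers, y is the direction in which the jaws open and shut, and the axes are right-handed (so a half turn about x gives the same grasp; the last joint's range is limited). The gripper opens to 85 mm and grips with 20 to 120 N. Pads are 22 mm wide; open, the fingers measure 114 mm over their backs; the gripper's body (76 mm by 85 mm) begins 54 mm behind the grasp point. The pads swing forward as they close: fully open they stand 13 mm farther back than shut.
Start: joints at [1.035, 0.053, 1.613, -0, 1.476, -0.119], TCP at [253.011, 571.478, 245.304] pointing down, gripper open.
Joint ranges: [-3.01, 3.01], [-1.01, 2.22], [0.06, 2.58], [-1.02, 4.17], [0.09, 2.62], [-3.14, 3.14]. Speed limits (rad/s): [2.57, 2.57, 3.14, 3.14, 3.14, 3.14].

### API

Orientations are given as a rotation vector (axis times angle).
In Python, from cell import manip gives the robot as it stands.
- The arm moves only by the tool carry_out, never from a script. Its argument "plan" is a list that holds one entry, the list of rows, each a list of 6 numbers: the shift along the tool's x, y, z as a fraction of full scale, then the turn, a rotation vector about the tool's x, y, z as a fraction of full scale. A call has 1 to 12 rows; each row is the pose to reach, as a shift and turn from the pose measured when the call began, along the tool's axes at that moment; what a row does not reach only later rows make up. Full scale, the value 1, is 0.3 m for a shift and 45 degrees for a turn. A row lasts 1/8 s, in which the tool goes at most 62.5 mm and 10.7 degrees, less where a joint would pass 70% of its speed; a pose out of reach is approached as far as the arm can. A call with a number of a shift or a turn outside -1 to 1 is refused whole. A call with a gripper value outside its range is refused whole. "grip" is the opening, from 0 (shut) to 1 (fully open), set as the call begins (left out, the last holds). The fingers move at their own pace and stop on an object; the grip force is fixed at half the most. Time passes only in rows, so rows that repeat a pose let the fingers close. It gives the time, the measured TCP pose, the force and the opening at its end, in the units of the state.
- manip.read_state(): the state, without advancing time (a new reading comes with each control period).
- manip.get_image(name): name is "scene" or "side" or "wrist"; returns the picture (420x560x3 uint8, blue, green, red); there is no depth.
- manip.get_calibration(name): a dict with "camera_matrix" (3x3 intrinsics, pixels), "pose" (4x4, takes a point from camera to world coordinates). Camera axes: x right, y down, z forward; pixel columns grow to the right and rows downward; lengths in mm; the calibration is good to about 2 mm. A picture is of the moment at which its call begins: read the wrist's pose just before it. get_calibration takes no time and is no camera call; for the wrist camera it gives the pose at the moment of the call.
- manip.finish_job(): hands the job in, once; it reports no verdict.
The state is a dict: "time_s": time; "q": joint angles; "joint_velocities": joint speeds; "tau": joint torques, N m; "eef_pos": TCP position; "eef_rot": TCP orientation; "wrist_force": force on the tool from outside, world axes, zero at the start; "moment": the same for the moment, N m; "opening": opening from 0.0 (shut) to 1.0 (fully open).
Only numpy, scipy, OpenCV 4.12 (cv2) and the standard library are available. Lean on these libraries where they do the work, as an engineer would, in place of code of your own. Each camera call takes 0.05 s, during which the arm holds its last target.

## Working session

There is one attempt and no reset: what is moved stays moved. The work goes in short steps, Python scripts to look and compute and a tool call to move; the robot and the scene stay as the last step left them, time stands still between calls to the robot, and variables do not carry over. Pictures are saved under pics/ and viewed, and the job is handed in when it is done.

Besides the shell and the picture viewer there is one more tool, called after "Emit:" as a command line: name --argument value ..., lists and objects as JSON in quotes. carry_out: Moves the arm, as the interface text tells. Shift numbers are shares of 0.3 m and turn numbers shares of 45 degrees, none past 1 either way. Its arguments: {"type":"object","properties":{"plan":{"type":"array"},"grip":{"type":"number"}},"required":["plan"]}

```bash
mkdir -p pics; ls; python3 - <<'E'
from cell import manip
import cv2
print(manip.read_state())
for n in ["scene","side","wrist"]:
    c=manip.get_calibration(n); print(n,c["camera_matrix"],c["pose"])
    cv2.imwrite(f"pics/{n}0.png",manip.get_image(n))
E
```

```text
pics
{'time_s': 0.0, 'q': array([ 1.03500198e+00,  5.33479659e-02,  1.61432083e+00,  3.08742163e-05,
        1.47601497e+00, -1.18998134e-01]), 'joint_velocities': array([ 0.00175849,  0.00087317,  0.00151292, -0.0008505 , -0.00106251,
       -0.00025511]), 'tau': array([ 1.17806318e-03, -3.93681693e+01, -3.70181715e+01,  2.27223637e-05,
        6.91837791e-03,  3.28148303e-06]), 'eef_pos': array([252.69873176, 570.97102495, 244.05248661]), 'eef_rot': array([ 0.32539883,  1.5466636 , -0.32851228]), 'wrist_force': array([-0.18952908,  1.18924038, -0.1548585 ]), 'moment': array([ 0.00746204, -0.03679101, -0.00457093]), 'opening': 0.9999349811372685}
scene [[489.52792905   0.         274.80338119]
 [  0.         489.52792905 211.57469107]
 [  0.           0.           1.        ]] [[-2.34592092e-01  7.48051413e-01 -6.20794357e-01  1.32935242e+03]
 [ 9.72035071e-01  1.73488042e-01 -1.58271036e-01  1.73874025e+02]
 [-1.06944742e-02 -6.40563020e-01 -7.67831131e-01  1.06665483e+03]
 [ 0.00000000e+00  0.00000000e+00  0.00000000e+00  1.00000000e+00]]
side [[483.85154411   0.         274.53340436]
 [  0.         483.85154411 207.98517406]
 [  0.           0.           1.        ]] [[ 8.07290201e-01 -4.37625293e-01  3.95937665e-01 -4.38385132e+01]
 [-5.90021085e-01 -5.84231305e-01  5.57269146e-01 -8.30652939e+02]
 [-1.25558945e-02 -6.83489491e-01 -7.29852358e-01  1.10489096e+03]
 [ 0.00000000e+00  0.00000000e+00  0.00000000e+00  1.00000000e+00]]
wrist [[325.39791889   0.         281.06052787]
 [  0.         325.39791889 215.35199568]
 [  0.           0.           1.        ]] [[ 4.04639883e-01  8.69778721e-01  2.82403154e-01  1.79971642e+02]
 [ 9.14473463e-01 -3.84117223e-01 -1.27248749e-01  6.03122661e+02]
 [-2.20233904e-03  3.09740109e-01 -9.50818707e-01  3.73852111e+02]
 [ 0.00000000e+00  0.00000000e+00  0.00000000e+00  1.00000000e+00]]
```

View pics/scene0.png

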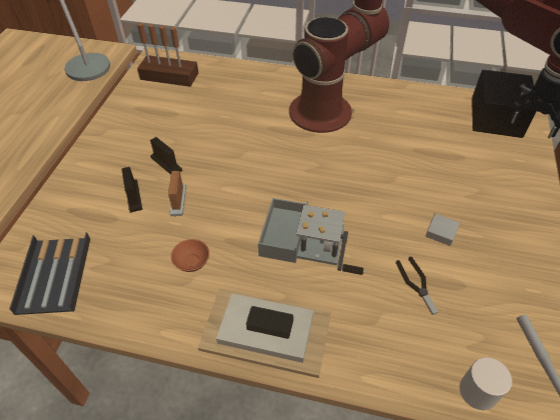

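View pics/side0.png

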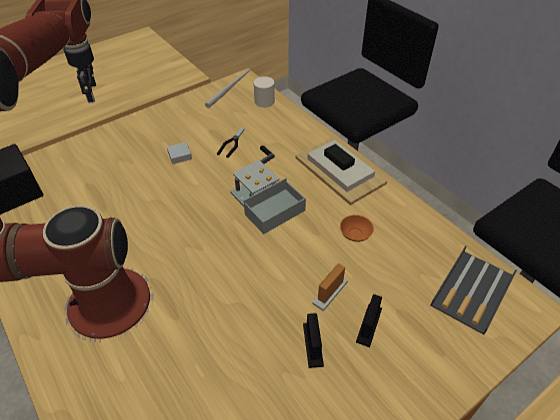

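View pics/wrist0.png

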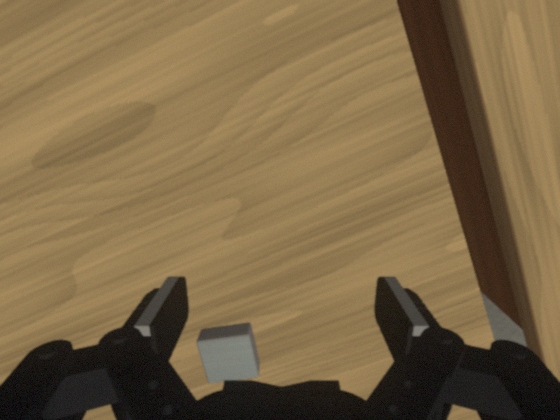

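Scraper candidates in the scene picture are: brown grip on a grey shoe (176,193), black look-alikes (165,156) and (132,189), and a black block on a plate (270,322). I pick the brown one at (176,193), and check it in crops.

```bash
python3 - <<'E'
import cv2,numpy as np
s=cv2.imread("pics/scene0.png"); d=cv2.imread("pics/side0.png")
def crop(im,x,y,w,h,f): return cv2.resize(im[y:y+h,x:x+w],None,fx=f,fy=f,interpolation=cv2.INTER_CUBIC)
cv2.imwrite("pics/c1.png",crop(s,250,190,130,95,6))
cv2.imwrite("pics/c2.png",np.hstack([crop(s,145,160,60,65,6),crop(d,300,255,60,65,6)]))
cv2.imwrite("pics/c3.png",crop(d,220,140,100,95,6))
E
```

```text
(no output)
```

View pics/c1.png

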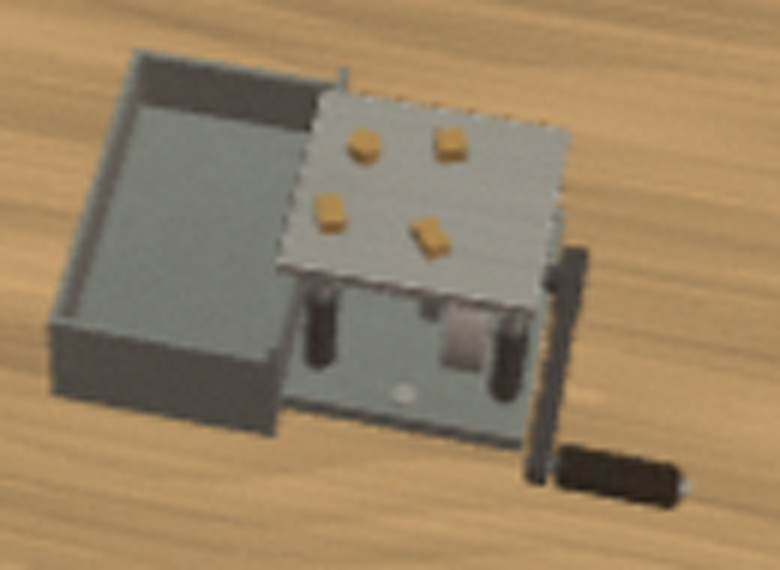

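View pics/c2.png

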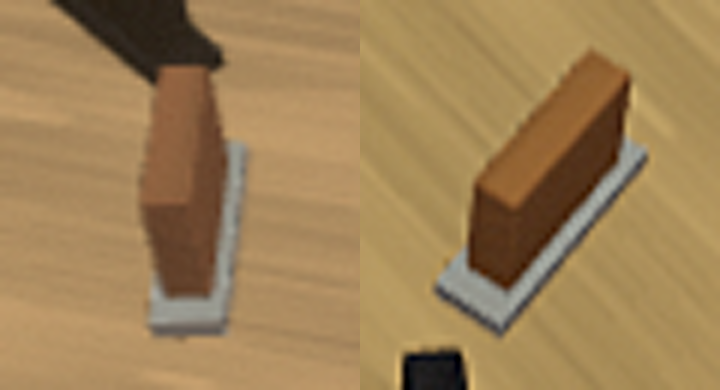

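View pics/c3.png

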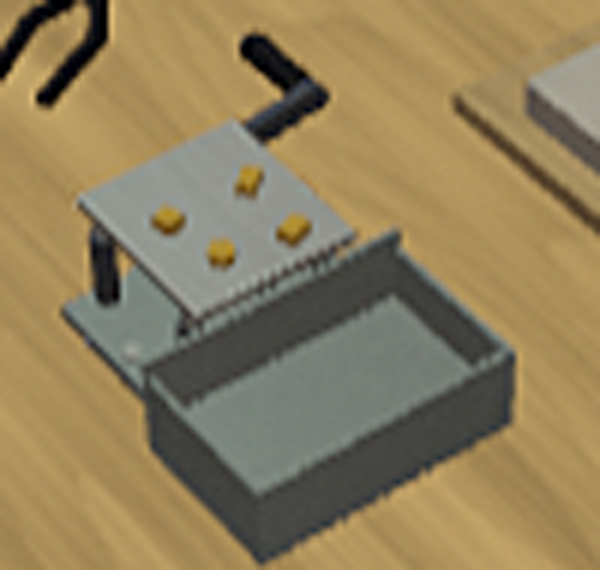

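The crops confirm it: brown grip on a grey shoe. The four offcuts are on the plate, the tray is image-left (lift -y), and the lever points image-down (lift +x). Next I fit poses from corner pixels in both views.

```bash
cat > h.py <<'E'
import numpy as np,cv2
from scipy.optimize import least_squares
from scipy.spatial.transform import Rotation as R
from cell import manip
CAL={n:manip.get_calibration(n) for n in ("scene","side")}
def proj(P,c):
    T=np.linalg.inv(np.array(c["pose"])); K=np.array(c["camera_matrix"])
    p=T[:3,:3]@np.asarray(P,float)+T[:3,3]; p=K@p; return p[:2]/p[2]
def ray(px,z,c):
    T=np.array(c["pose"]);K=np.array(c["camera_matrix"])
    d=T[:3,:3]@np.linalg.solve(K,[px[0],px[1],1]); o=T[:3,3]
    return o+d*(z-o[2])/d[2]
def l2w(p,v):
    c,s=np.cos(p[2]),np.sin(p[2]); return np.array([p[0]+c*v[0]-s*v[1],p[1]+s*v[0]+c*v[1],v[2]])
def w2l(p,v):
    c,s=np.cos(p[2]),np.sin(p[2]); a,b=v[0]-p[0],v[1]-p[1]; return np.array([c*a+s*b,-s*a+c*b])
def fit(obs,x0):
    f=lambda p:np.concatenate([proj(l2w(p,v),c)-px for v,px,c in obs])
    r=least_squares(f,x0,x_scale=[10,10,.1]); return r.x,r.fun.reshape(-1,2)
E
python3 - <<'E'
from h import *
def P(p,ox,oy): return (np.array(p)+.5)/6-.5+[ox,oy]
A,B=CAL["scene"],CAL["side"]
L=[(-50,-55),(-50,55),(50,55),(50,-55)]
o=[((*l,85),P(p,250,190),A) for l,p in zip(L,[(322,90),(568,128),(530,305),(280,265)])]
o+=[((*l,85),P(p,220,140),B) for l,p in zip(L,[(190,322),(80,202),(235,122),(355,235)])]
o+=[((108.4,123,62),P((685,487),250,190),A)]
p,res=fit(o,[ray((320,225),85,A)[0],ray((320,225),85,A)[1],0]); print("lift",p,"\n",res.round(1))
np.save("lift.npy",p)
for q in [(365,146),(451,145),(330,213),(431,237)]: print("offs",w2l(p,ray(P(q,250,190),89,A)).round(1))
for q in [(168,220),(221,253),(294,229),(250,181)]: print("offd",w2l(p,ray(P(q,220,140),89,B)).round(1))
g=[((x,y,80),q,c) for c,ox,oy,l in [(A,145,160,[((45,12),(190,207)),((45,-12),(143,205)),((-45,-12),(162,68)),((-45,12),(208,68))]),(B,300,255,[((-45,-12),(118,185)),((-45,12),(155,208)),((45,-12),(232,48)),((45,12),(270,72))])] for (x,y),q in [(a,P(b,ox,oy)) for a,b in l]]
sh=[((58,-18,12),P((150,318),145,160),A),((58,18,12),P((226,318),145,160),A),((-58,18,12),P((245,145),145,160),A)]
print([ray(P(q,300,255),12,B).round(0) for q in [(77,288),(142,325),(287,155)]],[ray(q,12,A).round(0) for _,q,_ in sh])
print([ray(q,80,c).round(0) for _,q,c in g])
E
```

```text
lift [5.42730879e+02 9.37155902e+01 1.23975362e-02] 
 [[-0.2 -0.6]
 [ 0.2 -0.1]
 [ 1.2  0.6]
 [-0.6 -0.3]
 [ 1.1 -0.6]
 [-0.9 -0.5]
 [-0.6 -0.2]
 [ 0.3 -0.2]
 [-1.  -0.3]]
offs [-17.3 -29.5]
offs [-25.8   6.6]
offs [ 22.1 -37.5]
offs [25.6  6.4]
offd [-22.8   8.9]
offd [-15.5 -27.6]
offd [ 24.2 -35.9]
offd [27.7  7.2]
[array([ 428., -329.,   12.]), array([ 439., -360.,   12.]), array([ 548., -332.,   12.])] [array([ 547., -331.,   12.]), array([ 539., -296.,   12.]), array([ 432., -326.,   12.])]
[array([ 532., -305.,   80.]), array([ 536., -326.,   80.]), array([ 452., -349.,   80.]), array([ 447., -328.,   80.]), array([ 445., -332.,   80.]), array([ 450., -350.,   80.]), array([ 530., -306.,   80.]), array([ 535., -326.,   80.])]
```

```bash
cat >> h.py <<'E'
def Rdown(phi): # tool x down, tool y horizontal at world angle phi
    x=np.array([0,0,-1.]); y=np.array([np.cos(phi),np.sin(phi),0]); return np.column_stack([x,y,np.cross(x,y)])
def go(pos,phi,st=None):
    st=st or manip.read_state(); R0=R.from_rotvec(st["eef_rot"]).as_matrix()
    d=R0.T@(np.array(pos)-st["eef_pos"])/300
    t=min((R.from_matrix(R0.T@Rdown(p)).as_rotvec()/(np.pi/4) for p in (phi,phi+np.pi)),key=np.linalg.norm)
    print("shift",d.round(4),"turn",t.round(4)); return d,t
def st():
    s=manip.read_state(); R0=R.from_rotvec(s["eef_rot"]).as_matrix()
    print("t",round(s["time_s"],2),"pos",s["eef_pos"].round(1),"q",s["q"].round(2),"F",s["wrist_force"].round(1),"op",round(s["opening"],3),"yawy",round(np.arctan2(R0[1,1],R0[0,1]),4),"xaxis",R0[:,0].round(3)); return s
E
python3 - <<'E'
from h import *
st()
print([ray(p,z,CAL["scene"]).round() for p,z in [((190,257),15),((442,229),28),((423,290),6),((240,330),10)]])
go([490,-328,200],np.pi/2+.26); go([400,300,245],np.pi/2+.26)
E
```

```text
t 0.15 pos [252.8 571.1 244.3] q [ 1.04  0.05  1.61 -0.    1.48 -0.12] F [ 0.5 -0.3  0.6] op 0.999 yawy 1.154 xaxis [-0.001 -0.001 -1.   ]
[array([ 679., -222.,   15.]), array([448., 409.,  28.]), array([635., 373.,   6.]), array([844., -39.,  10.])]
shift [ 0.1514 -2.42    1.9364] turn [-0.8618 -0.0009  0.0019]
shift [-0.0014 -0.6276  0.8145] turn [-0.8618 -0.0009  0.0019]
```

Emit:
carry_out --plan '[[[0,-0.8,0.9,-0.86,0,0],[0,-0.8,0.9,-0.86,0,0],[0,-0.8,0.9,-0.86,0,0],[0,-0.8,0.9,-0.86,0,0],[0,-0.8,0.9,-0.86,0,0],[0,-0.8,0.9,-0.86,0,0],[0,-0.8,0.9,-0.86,0,0],[0,-0.8,0.9,-0.86,0,0]]]' --grip 1

```text
time_s: 1.15
eef_pos: [402.3, 242.4, 244.4]
eef_rot: [-0.203, 1.563, 0.202]
wrist_force: [0.4, 1.0, 0.7]
opening: 0.997
```

```bash
python3 - <<'E'
from h import *
st(); go([490,-328,200],np.pi/2+.26); go([460,-40,245],np.pi/2+.26)
E
```

```text
t 1.15 pos [402.3 242.4 244.4] q [ 0.38 -0.33  1.96 -0.    1.51 -1.44] F [0.4 1.  0.7] op 0.997 yawy 1.8289 xaxis [-0.001 -0.001 -1.   ]
shift [ 0.1497 -1.9129 -0.2026] turn [-0.0024 -0.002   0.0008]
shift [-0.0011 -0.9593 -0.0544] turn [-0.0024 -0.002   0.0008]
```

Emit:
carry_out --plan '[[[0,-1,-0.1,0,0,0],[0,-1,-0.1,0,0,0],[0,-1,-0.1,0,0,0],[0,-1,-0.1,0,0,0],[0,-1,-0.1,0,0,0],[0,-1,-0.1,0,0,0]]]'

```text
time_s: 1.9
eef_pos: [450.3, -56.5, 244.6]
eef_rot: [-0.201, 1.563, 0.2]
wrist_force: [0.2, -1.0, 0.4]
opening: 0.995
```

Emit:
carry_out --plan '[[[0.1,-0.91,-0.1,0,0,0],[0.1,-0.91,-0.1,0,0,0],[0.1,-0.91,-0.1,0,0,0],[0.1,-0.91,-0.1,0,0,0],[0.1,-0.91,-0.1,0,0,0],[0.1,-0.91,-0.1,0,0,0]]]'

```text
time_s: 2.65
eef_pos: [491.3, -327.4, 213.8]
eef_rot: [-0.2, 1.564, 0.202]
wrist_force: [0.2, 0.5, -0.4]
opening: 1.003
```

```bash
python3 - <<'E'
from h import *
s=st(); c=manip.get_calibration("wrist"); np.save("wc.npy",c["pose"]);cv2.imwrite("pics/w1.png",manip.get_image("wrist"));go([490,-328,200],np.pi/2+.26,s)
for v in [(45,12,80),(45,-12,80),(-45,-12,80),(-45,12,80),(58,18,12),(58,-18,12),(-58,-18,12),(-58,18,12)]: print(v,proj(l2w([490,-328,.26],v),c).round())
E
```

```text
t 2.65 pos [ 491.3 -327.4  213.8] q [-0.71 -0.01  1.73 -0.    1.42 -2.54] F [ 0.2  0.5 -0.4] op 1.003 yawy 1.8271 xaxis [-0.003  0.001 -1.   ]
shift [ 0.046  -0.001  -0.0045] turn [-0.0047 -0.0034 -0.002 ]
(45, 12, 80) [295. 256.]
(45, -12, 80) [267. 256.]
(-45, -12, 80) [266. 154.]
(-45, 12, 80) [296. 154.]
(58, 18, 12) [297. 240.]
(58, -18, 12) [265. 240.]
(-58, -18, 12) [262. 132.]
(-58, 18, 12) [299. 132.]
```

View pics/w1.png

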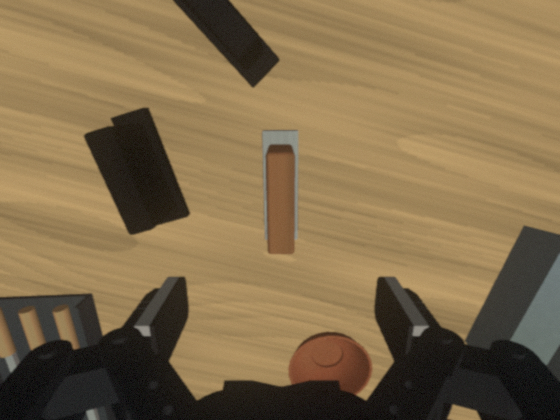

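The wrist view shows the scraper's grip at (267-295, 146-254) against a prediction of (266-296, 154-256), so the pose is confirmed. The black look-alike at (137,170) and the dish at (330,365) are clear of the descent.

Emit:
carry_out --plan '[[[0.2,0,-0.005,0,0,0],[0.4,0,-0.005,0,0,0],[0.5,0,-0.005,0,0,0],[0.55,0,-0.005,0,0,0],[0.58,0,-0.005,0,0,0],[0.58,0,-0.005,0,0,0]]]'

```text
time_s: 3.45
eef_pos: [490.0, -326.5, 41.0]
eef_rot: [-0.202, 1.563, 0.203]
wrist_force: [-0.7, 0.1, 0.2]
opening: 0.999
```

Emit:
carry_out --plan '[[[0,0,0,0,0,0],[0,0,0,0,0,0],[0,0,0,0,0,0],[0,0,0,0,0,0],[0,0,0,0,0,0],[0,0,0,0,0,0],[0,0,0,0,0,0],[0,0,0,0,0,0]]]' --grip 0

```text
time_s: 4.45
eef_pos: [490.3, -326.9, 41.6]
eef_rot: [-0.203, 1.562, 0.202]
wrist_force: [-1.8, -0.9, 6.0]
opening: 0.274
```

```bash
python3 - <<'E'
from h import *
s=st(); p=np.load("lift.npy")
cv2.imwrite("pics/w2.png",manip.get_image("wrist"))
E
```

```text
t 4.45 pos [ 490.3 -326.9   41.6] q [-0.71  0.18  1.84 -0.    1.12 -2.54] F [-1.8 -0.9  6. ] op 0.274 yawy 1.8289 xaxis [-0.001 -0.001 -1.   ]
```

View pics/w2.png

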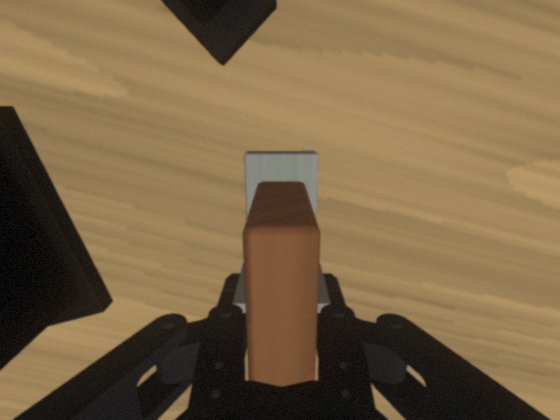

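Block gripped (opening 0.274, about 23 mm; 24 expected). The wrist view shows the grip upright between the fingers. Lift and carry it to the plate.

Emit:
carry_out --plan '[[[-0.2,0,0,0,0,0],[-0.4,0,0,0,0,0],[-0.63,0.2,0,-0.05,0,0],[-0.63,0.4,0,-0.1,0,0],[-0.63,0.6,0,-0.2,0,0],[-0.63,0.8,0,-0.31,0,0],[-0.63,1,0,-0.31,0,0],[-0.63,1,0,-0.31,0,0]]]'

```text
time_s: 5.5
eef_pos: [412.1, -33.6, 228.5]
eef_rot: [-0.396, 1.537, 0.398]
wrist_force: [0.2, -0.4, -2.6]
opening: 0.274
```

```bash
python3 - <<'E'
from h import *
s=st(); p=np.load("lift.npy")
w=l2w(p,(0,44,0)); go([w[0],w[1],230],np.pi/2+p[2])
E
```

```text
t 5.5 pos [412.1 -33.6 228.5] q [-0.26 -0.48  2.1  -0.    1.53 -2.34] F [ 0.2 -0.4 -2.6] op 0.274 yawy 2.0768 xaxis [-0.003  0.001 -1.   ]
shift [-0.006   0.2894  0.6559] turn [ 0.6285 -0.004  -0.0022]
```

Emit:
carry_out --plan '[[[0,0.1,0.2,0.2,0,0],[0,0.2,0.4,0.4,0,0],[0,0.289,0.656,0.628,0,0],[0,0.289,0.656,0.628,0,0],[0,0.289,0.656,0.628,0,0],[0,0.289,0.656,0.628,0,0],[0,0.289,0.656,0.628,0,0]]]'

```text
time_s: 6.38
eef_pos: [541.7, 136.6, 227.7]
eef_rot: [-0.009, 1.575, 0.009]
wrist_force: [-0.4, -0.7, -2.2]
opening: 0.272
```

```bash
python3 - <<'E'
from h import *
s=st(); p=np.load("lift.npy")
w=l2w(p,(0,44,0)); go([w[0],w[1],133],np.pi/2+p[2])
for n in ["scene","side"]: cv2.imwrite(f"pics/{n}1.png",manip.get_image(n))
def crop(n,x,y,w,h,f):
    im=cv2.imread(f"pics/{n}1.png"); return cv2.resize(im[y:y+h,x:x+w],None,fx=f,fy=f,interpolation=cv2.INTER_CUBIC)
cv2.imwrite("pics/c4.png",np.hstack([crop("scene",245,170,130,110,3),crop("side",210,110,130,110,3)]))
E
```

```text
t 6.38 pos [541.7 136.6 227.7] q [ 0.11 -0.09  1.78  0.    1.45 -1.47] F [-0.4 -0.7 -2.2] op 0.272 yawy 1.5823 xaxis [-0.004  0.001 -1.   ]
shift [0.3158 0.0035 0.003 ] turn [-0.0012 -0.0054 -0.0008]
```

View pics/c4.png

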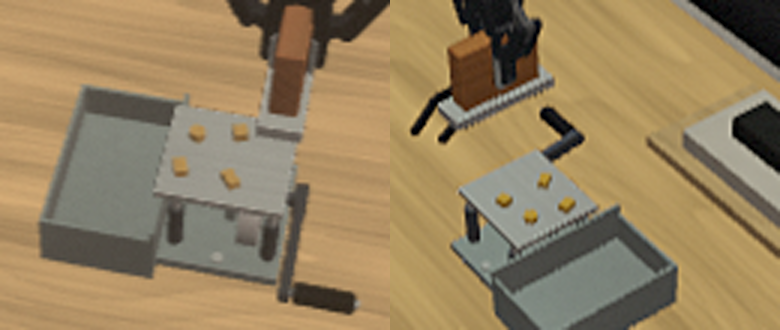

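The block is level and aligned above the plate. The front edge will land at lift y≈+26, behind the offcuts.

Emit:
carry_out --plan '[[[0.15,0.003,0.003,0,-0.005,0],[0.25,0.003,0.003,0,-0.005,0],[0.29,0.003,0.003,0,-0.005,0],[0.31,0.003,0.003,0,-0.005,0],[0.325,0.003,0.003,0,-0.005,0],[0.333,0.003,0.003,0,-0.005,0],[0.333,0.003,0.003,0,-0.005,0]]]'

```text
time_s: 7.35
eef_pos: [542.8, 137.8, 128.9]
eef_rot: [-0.008, 1.569, 0.01]
wrist_force: [0.4, -0.0, -3.1]
opening: 0.275
```

```bash
python3 - <<'E'
from h import *
s=st(); p=np.load("lift.npy")
w=l2w(p,(0,-48,0)); go([w[0],w[1],127.5],np.pi/2+p[2])
for n in ["scene","side"]: cv2.imwrite(f"pics/{n}2.png",manip.get_image(n))
def crop(n,x,y,w,h,f):
    im=cv2.imread(f"pics/{n}2.png"); return cv2.resize(im[y:y+h,x:x+w],None,fx=f,fy=f,interpolation=cv2.INTER_CUBIC)
cv2.imwrite("pics/c5.png",np.hstack([crop("scene",245,170,130,110,3),crop("side",210,110,130,110,3)]))
E
```

```text
t 7.35 pos [542.8 137.8 128.9] q [ 0.12 -0.    1.87  0.    1.27 -1.47] F [ 0.4 -0.  -3.1] op 0.275 yawy 1.5823 xaxis [ 0.001  0.001 -1.   ]
shift [ 0.0043 -0.307  -0.0018] turn [-0.0011  0.0019 -0.0011]
```

View pics/c5.png

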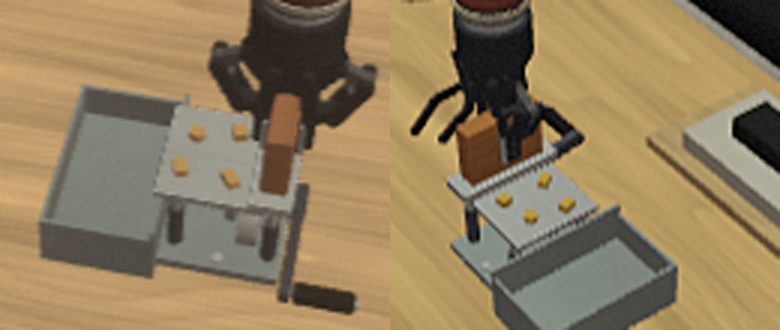

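Emit:
carry_out --plan '[[[0.004,-0.02,0,0,0,0],[0.004,-0.04,0,0,0,0],[0.004,-0.06,0,0,0,0],[0.004,-0.08,0,0,0,0],[0.004,-0.1,0,0,0,0],[0.004,-0.12,0,0,0,0],[0.004,-0.14,0,0,0,0],[0.004,-0.16,0,0,0,0],[0.004,-0.18,0,0,0,0],[0.004,-0.2,0,0,0,0],[0.004,-0.2,0,0,0,0]]]'

```text
time_s: 8.82
eef_pos: [543.5, 77.4, 127.6]
eef_rot: [-0.008, 1.569, 0.009]
wrist_force: [-0.4, 0.5, -1.2]
opening: 0.276
```

```bash
cat > v.py <<'E'
from h import *
import sys
k=sys.argv[1]; f=[]
for n,x,y in (("scene",245,170),("side",210,110)):
    im=manip.get_image(n); cv2.imwrite(f"pics/{n}{k}.png",im); f.append(cv2.resize(im[y:y+110,x:x+130],None,fx=3,fy=3,interpolation=cv2.INTER_CUBIC))
cv2.imwrite(f"pics/v{k}.png",np.hstack(f))
E
python3 v.py 3; python3 - <<'E'
from h import *
s=st(); p=np.load("lift.npy"); print(w2l(p,s["eef_pos"]))
w=l2w(p,(0,-48,0)); go([w[0],w[1],127.5],np.pi/2+p[2])
E
```

```text
t 8.93 pos [543.5  77.8 127.6] q [ 0.01 -0.03  1.9   0.    1.27 -1.58] F [-0.4 -0.2 -2.9] op 0.271 yawy 1.5822 xaxis [ 0.001  0.001 -1.   ]
[  0.56627492 -15.94367355]
shift [ 0.0003 -0.1069 -0.0018] turn [-0.0013  0.0019 -0.0012]
```

View pics/v3.png

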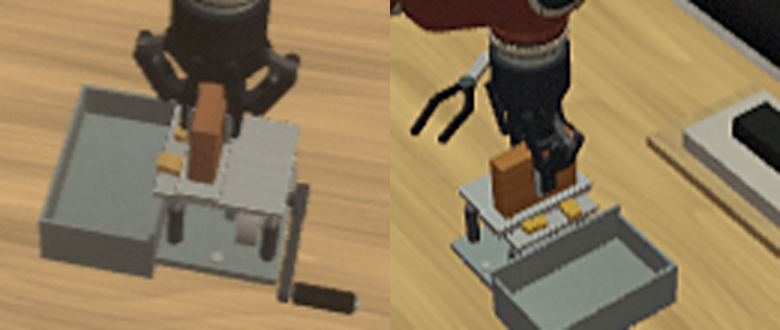

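All four are moving ahead of the shoe in two pairs (side view (535,224) and (571,209)). I continue past the edge.

Emit:
carry_out --plan '[[[0,-0.02,0,0,0,0],[0,-0.04,0,0,0,0],[0,-0.06,0,0,0,0],[0,-0.08,0,0,0,0],[0,-0.1,0,0,0,0],[0,-0.12,0,0,0,0],[0,-0.135,0,0,0,0],[0,-0.135,0,0,0,0],[0,-0.135,0,0,0,0]]]'

```text
time_s: 10.05
eef_pos: [544.0, 37.3, 127.6]
eef_rot: [-0.008, 1.569, 0.01]
wrist_force: [0.3, 0.4, -2.6]
opening: 0.271
```

```bash
python3 v.py 4; python3 - <<'E'
from h import *
s=st(); p=np.load("lift.npy"); print(w2l(p,s["eef_pos"]))
E
```

```text
t 10.15 pos [543.9  37.5 127.6] q [-0.07 -0.04  1.9   0.    1.27 -1.65] F [-0.  -0.3 -1.6] op 0.272 yawy 1.5825 xaxis [ 0.002  0.001 -1.   ]
[  0.51394994 -56.27330863]
```

View pics/v4.png

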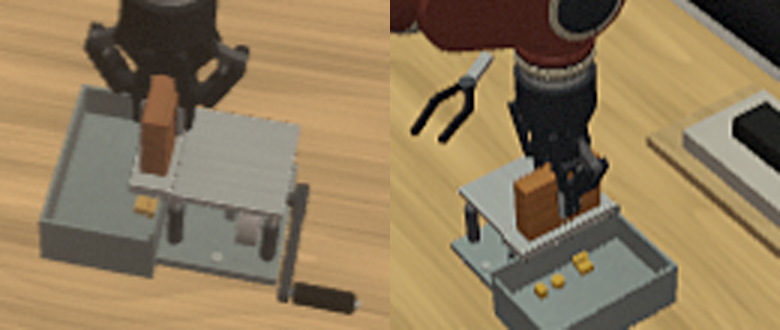

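All four offcuts are in the tray (side crop (541,291), (558,281) and a pair at (582,263)). Now I lift the block and put it down at about world (500,-172).

Emit:
carry_out --plan '[[[-0.15,0,0,0,0,0],[-0.3,0,0,0,0,0],[-0.3,-0.15,-0.05,0,0,0],[-0.3,-0.35,-0.1,0,0,0],[-0.3,-0.55,-0.15,0,0,0],[-0.3,-0.7,-0.15,0,0,0],[-0.15,-0.7,-0.15,0,0,0],[0.05,-0.7,-0.15,0,0,0],[0.2,-0.7,-0.15,0,0,0],[0.26,-0.7,-0.15,0,0,0],[0.275,-0.7,-0.15,0,0,0],[0.275,-0.7,-0.15,0,0,0]]]'

```text
time_s: 11.65
eef_pos: [503.0, -173.6, 46.7]
eef_rot: [-0.01, 1.566, 0.009]
wrist_force: [-0.1, -0.0, -1.9]
opening: 0.273
```

```bash
python3 - <<'E'
from h import *
s=st(); go([s["eef_pos"][0],s["eef_pos"][1],41.6],np.arctan2(*[R.from_rotvec(s["eef_rot"]).as_matrix()[i,1] for i in (1,0)]))
E
```

```text
t 11.65 pos [ 503.  -173.6   46.7] q [-0.47  0.04  1.98  0.    1.12 -2.06] F [-0.1 -0.  -1.9] op 0.273 yawy 1.5826 xaxis [ 0.004 -0.    -1.   ]
shift [ 0.017   0.     -0.0001] turn [0.     0.0055 0.0006]
```

Emit:
carry_out --plan '[[[0.008,0,0,0,0.005,0],[0.014,0,0,0,0.005,0],[0.018,0,0,0,0.005,0],[0.018,0,0,0,0.005,0]]]'

```text
time_s: 12.15
eef_pos: [503.3, -173.7, 41.7]
eef_rot: [-0.01, 1.57, 0.009]
wrist_force: [-0.5, 0.0, -1.4]
opening: 0.273
```

```bash
python3 - <<'E'
from h import *
st()
E
```

```text
t 12.15 pos [ 503.3 -173.7   41.7] q [-0.47  0.05  1.98 -0.    1.11 -2.05] F [-0.5  0.  -1.4] op 0.273 yawy 1.5826 xaxis [ 0.001 -0.001 -1.   ]
```

Emit:
carry_out --plan '[[[0.003,0,0,0,0,0],[0.005,0,0,0,0,0]]]'

```text
time_s: 12.4
eef_pos: [503.4, -173.8, 41.5]
eef_rot: [-0.01, 1.571, 0.009]
wrist_force: [-6.0, 2.1, 10.2]
opening: 0.276
```

Emit:
carry_out --plan '[[[0,0,0,0,0,0],[0,0,0,0,0,0],[0,0,0,0,0,0],[0,0,0,0,0,0],[0,0,0,0,0,0],[0,0,0,0,0,0],[0,0,0,0,0,0],[0,0,0,0,0,0]]]' --grip 1

```text
time_s: 13.4
eef_pos: [503.4, -173.8, 41.6]
eef_rot: [-0.01, 1.571, 0.009]
wrist_force: [0.3, 0.1, 0.4]
opening: 1.001
```

Emit:
carry_out --plan '[[[-0.1,0,0,0,0,0],[-0.25,0,0,0,0,0],[-0.45,0,0,0,0,0],[-0.6,0,0,0,0,0],[-0.65,0,0,0,0,0],[-0.65,0,0,0,0,0]]]'

```text
time_s: 14.15
eef_pos: [503.7, -173.9, 237.1]
eef_rot: [-0.01, 1.569, 0.009]
wrist_force: [0.4, -0.2, -0.9]
opening: 0.994
```

```bash
python3 - <<'E'
from h import *
s=st(); p=np.load("lift.npy");im=manip.get_image("scene");cv2.imwrite("pics/scene5.png",im);cv2.imwrite("pics/side5.png",manip.get_image("side"))
w=l2w(p,(108.4,98,0)); print(w); go([w[0],w[1],235],p[2])
E
```

```text
t 14.15 pos [ 503.7 -173.9  237.1] q [-0.47 -0.17  1.84 -0.    1.47 -2.05] F [ 0.4 -0.2 -0.9] op 0.994 yawy 1.5826 xaxis [ 0.001 -0.001 -1.   ]
[649.90762132 193.05191759   0.        ]
shift [-0.003   1.2152  0.5061] turn [ 1.9993e+00 -4.7000e-03  1.8000e-03]
```

View pics/scene5.png

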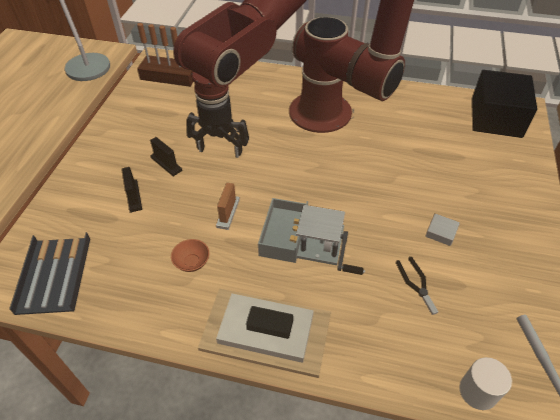

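View pics/side5.png

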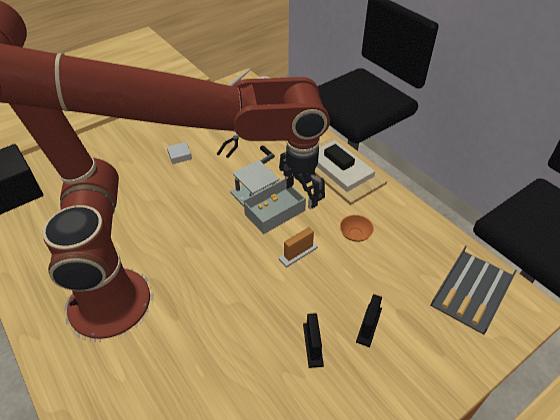

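The block stands alone on the bench (side (298,245)), the plate is empty and the lever is at rest. Next, the handle.

Emit:
carry_out --plan '[[[0,0.2,0.1,0.2,0,0],[0,0.4,0.2,0.4,0,0],[0,0.6,0.3,0.6,0,0],[0,0.75,0.4,0.8,0,0],[0,0.9,0.5,1,0,0],[0,0.9,0.5,1,0,0],[0,0.9,0.5,1,0,0]]]'

```text
time_s: 15.12
eef_pos: [648.1, 98.4, 231.1]
eef_rot: [0.603, 1.493, -0.606]
wrist_force: [-0.7, -0.0, -0.1]
opening: 1.001
```

```bash
python3 - <<'E'
from h import *
s=st(); p=np.load("lift.npy")
w=l2w(p,(108.4,98,0)); go([w[0],w[1],200],p[2])
E
```

```text
t 15.12 pos [648.1  98.4 231.1] q [ 0.04  0.14  1.55  0.    1.47 -0.76] F [-0.7 -0.  -0.1] op 1.001 yawy 0.7983 xaxis [-0.008  0.001 -1.   ]
shift [ 0.104   0.2308 -0.2154] turn [ 1.0006 -0.0049  0.009 ]
```

Emit:
carry_out --plan '[[[0.05,0.1,-0.1,0.2,0,0],[0.1,0.2,-0.2,0.4,0,0],[0.1,0.23,-0.215,0.6,0,0.005],[0.1,0.23,-0.215,0.8,-0.005,0.009],[0.1,0.23,-0.215,1,-0.005,0.009],[0.1,0.23,-0.215,1,-0.005,0.009],[0.1,0.23,-0.215,1,-0.005,0.009]]]'

```text
time_s: 16.0
eef_pos: [649.5, 191.8, 200.8]
eef_rot: [1.198, 1.216, -1.2]
wrist_force: [-0.8, -0.4, 0.6]
opening: 1.002
```

```bash
python3 - <<'E'
from h import *
s=st(); p=np.load("lift.npy")
c=manip.get_calibration("wrist"); cv2.imwrite("pics/w6.png",manip.get_image("wrist"))
for v in [(99.4,73,62),(117.4,73,62),(99.4,123,62),(117.4,123,62),(50,55,85),(-50,55,85),(50,-55,85)]: print(v,proj(l2w(p,v),c).round())
w=l2w(p,(108.4,98,0)); go([w[0],w[1],57],p[2],s)
E
```

```text
t 16.0 pos [649.5 191.8 200.8] q [ 0.18  0.2   1.52 -0.    1.42  0.16] F [-0.8 -0.4  0.6] op 1.002 yawy 0.0139 xaxis [-0.001 -0.    -1.   ]
(99.4, 73, 62) [272. 232.]
(117.4, 73, 62) [292. 232.]
(99.4, 123, 62) [271. 176.]
(117.4, 123, 62) [293. 176.]
(50, 55, 85) [212. 262.]
(-50, 55, 85) [ 92. 261.]
(50, -55, 85) [219. 368.]
shift [ 0.4794  0.0016 -0.0044] turn [0.0019 0.0003 0.0008]
```

View pics/w6.png

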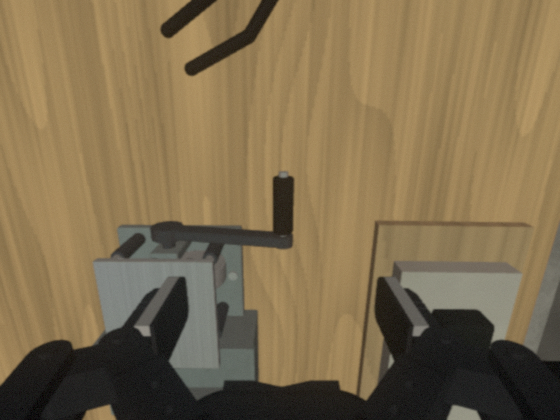

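Handle seen at (273-294, 177-235) against (271-293, 176-232) predicted, so it is about 1.5 mm farther in +x. I adjust for that and descend.

Emit:
carry_out --plan '[[[0.15,0.006,-0.015,0,0,0],[0.3,0.006,-0.015,0,0,0],[0.4,0.006,-0.015,0,0,0],[0.45,0.006,-0.015,0,0,0],[0.48,0.006,-0.015,0,0,0],[0.48,0.006,-0.015,0,0,0]]]'

```text
time_s: 16.8
eef_pos: [651.7, 196.5, 57.5]
eef_rot: [1.199, 1.216, -1.199]
wrist_force: [-0.0, 0.6, -0.1]
opening: 0.999
```

Emit:
carry_out --plan '[[[0,0,0,0,0,0],[0,0,0,0,0,0],[0,0,0,0,0,0],[0,0,0,0,0,0],[0,0,0,0,0,0],[0,0,0,0,0,0],[0,0,0,0,0,0],[0,0,0,0,0,0]]]' --grip 0

```text
time_s: 17.8
eef_pos: [651.1, 196.5, 57.6]
eef_rot: [1.198, 1.217, -1.2]
wrist_force: [-4.9, -0.3, 4.6]
opening: 0.19
```

```bash
python3 v.py 7; python3 - <<'E'
from h import *
s=st(); p=np.load("lift.npy"); a0=.17
print("liftxy",w2l(p,s["eef_pos"]))
th=a0+np.linspace(0,1.40,15)[1:]
c,sn=np.cos(.0139-p[2]),0
for t in th:
    dx=110*(np.cos(t)-np.cos(a0)); dz=110*(np.sin(t)-np.sin(a0))
    print(round(t-a0,2),"shift x",round(-dz/300,3),"y",round(dx/300,3))
E
```

```text
t 17.9 pos [651.1 196.6  57.6] q [0.18 0.35 1.6  0.   1.19 0.17] F [-5.3 -0.3  5.1] op 0.189 yawy 0.0138 xaxis [-0.001 -0.    -1.   ]
liftxy [109.65288439 101.507124  ]
0.1 shift x -0.036 y -0.008
0.2 shift x -0.071 y -0.02
0.3 shift x -0.104 y -0.034
0.4 shift x -0.136 y -0.053
0.5 shift x -0.166 y -0.074
0.6 shift x -0.193 y -0.098
0.7 shift x -0.218 y -0.125
0.8 shift x -0.24 y -0.154
0.9 shift x -0.26 y -0.185
1.0 shift x -0.276 y -0.218
1.1 shift x -0.288 y -0.253
1.2 shift x -0.297 y -0.288
1.3 shift x -0.303 y -0.324
1.4 shift x -0.305 y -0.361
```

View pics/v7.png

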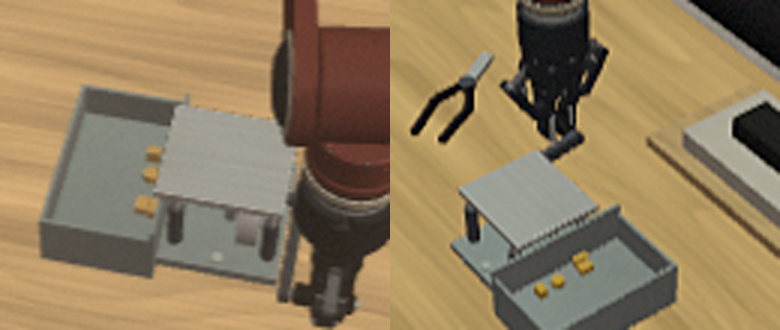

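The handle is gripped (opening 0.19, about 16 mm). Swinging along the arc.

Emit:
carry_out --plan '[[[-0.036,-0.008,0,0,0,0],[-0.071,-0.02,0,0,0,0],[-0.104,-0.034,0,0,0,0],[-0.136,-0.053,0,0,0,0],[-0.166,-0.074,0,0,0,0],[-0.193,-0.098,0,0,0,0],[-0.218,-0.125,0,0,0,0],[-0.218,-0.125,0,0,0,0]]]'

```text
time_s: 18.9
eef_pos: [613.4, 196.3, 123.8]
eef_rot: [1.199, 1.216, -1.199]
wrist_force: [2.2, 3.2, -3.8]
opening: 0.187
```

```bash
python3 - <<'E'
from h import *
s=st(); p=np.load("lift.npy"); a0=.17
L=w2l(p,s["eef_pos"]);print("liftxy",L, "angle",np.arctan2(s["eef_pos"][2]+5-43,L[0]-1.3)-a0)
E
```

```text
t 18.9 pos [613.4 196.3 123.8] q [0.19 0.2  1.67 0.   1.28 0.18] F [ 2.2  3.2 -3.8] op 0.187 yawy 0.0142 xaxis [-0.  0. -1.]
liftxy [ 71.90354251 101.68507175] angle 0.7120756994930123
```

Emit:
carry_out --plan '[[[-0.022,-0.029,0,0,0,0],[-0.042,-0.06,0,0,0,0],[-0.058,-0.093,0,0,0,0],[-0.07,-0.128,0,0,0,0],[-0.079,-0.163,0,0,0,0],[-0.085,-0.199,0,0,0,0],[-0.087,-0.22,0,0,0,0],[-0.087,-0.235,0,0,0,0],[-0.087,-0.235,0,0,0,0],[-0.087,-0.235,0,0,0,0]]]'

```text
time_s: 20.15
eef_pos: [542.3, 195.8, 149.9]
eef_rot: [1.2, 1.217, -1.198]
wrist_force: [3.1, 5.7, -4.1]
opening: 0.191
```

```bash
python3 v.py 8; python3 - <<'E'
from h import *
s=st(); p=np.load("lift.npy"); a0=.17
L=w2l(p,s["eef_pos"]);print("liftxy",L, "angle",np.arctan2(s["eef_pos"][2]+5-43,L[0]-1.3)-a0)
E
```

```text
t 20.25 pos [542.4 195.8 149.9] q [0.22 0.02 1.81 0.   1.31 0.2 ] F [ 2.8  5.7 -5.2] op 0.189 yawy 0.0144 xaxis [-0.     0.001 -1.   ]
liftxy [  0.92181922 102.05545038] angle 1.4041761886624842
```

View pics/v8.png

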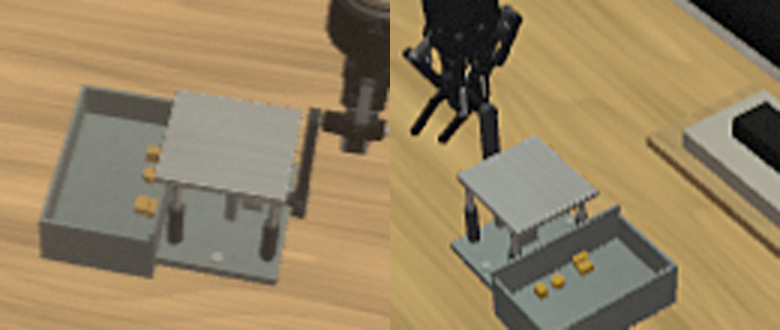

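The lever is upright, the plate is raised, and the offcuts are in the tray. I hold, then check plate height and lever angle.

Emit:
carry_out --plan '[[[0,0,0,0,0,0],[0,0,0,0,0,0],[0,0,0,0,0,0],[0,0,0,0,0,0],[0,0,0,0,0,0],[0,0,0,0,0,0]]]'

```text
time_s: 21.0
eef_pos: [542.4, 195.8, 149.9]
eef_rot: [1.2, 1.217, -1.198]
wrist_force: [2.7, 3.9, -4.6]
opening: 0.19
```

```bash
python3 v.py 9; python3 - <<'E'
from h import *
s=st(); p=np.load("lift.npy"); p[0]+=1.3
L=w2l(p,s["eef_pos"]);print("angle",np.arctan2(s["eef_pos"][2]+5-43,L[0])-.17)
off={"scene":(245,170),"side":(210,110)}
for n in off:
  for z in (85,105): print(n,z,[((proj(l2w(p,(x,y,z)),CAL[n])-off[n]+.5)*3-.5+([390,0] if n=="side" else [0,0])).round().tolist() for x,y in [(-50,-55),(-50,55),(50,55),(50,-55)]])
im=cv2.imread("pics/v9.png"); a=cv2.imread("pics/scene9.png")[185:235,270:370]; b=cv2.imread("pics/side9.png")[140:210,215:315]
cv2.imwrite("pics/w9.png",np.vstack([cv2.resize(x,None,fx=5,fy=5,interpolation=cv2.INTER_CUBIC) for x in (a,b)]))
E
```

```text
t 21.1 pos [542.4 195.8 149.9] q [0.22 0.02 1.81 0.   1.31 0.2 ] F [ 2.4  3.7 -5.1] op 0.192 yawy 0.0143 xaxis [-0.     0.002 -1.   ]
angle 1.4042385253895016
scene 85 [[175.0, 104.0], [299.0, 125.0], [283.0, 215.0], [153.0, 192.0]]
scene 105 [[176.0, 89.0], [302.0, 110.0], [285.0, 201.0], [153.0, 178.0]]
side 85 [[519.0, 248.0], [458.0, 189.0], [537.0, 150.0], [599.0, 206.0]]
side 105 [[518.0, 234.0], [457.0, 174.0], [536.0, 135.0], [599.0, 192.0]]
```

View pics/w9.png

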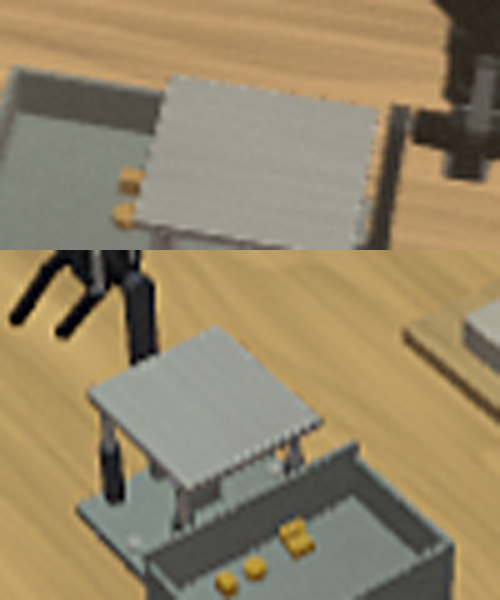

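View pics/side9.png

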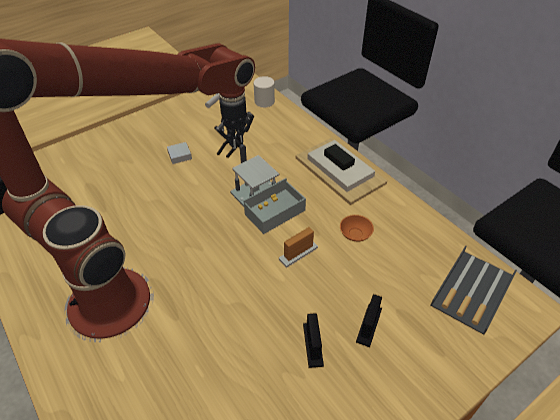

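The plate corners match the 105 mm prediction to a few crop pixels, e.g. scene (178,92) against (176,89). The pose is steady, so I hand the job in.

```bash
python3 -c "
from cell import manip
print(manip.finish_job())"
```

```text
the job is handed in; nothing more can be done
None
```

I handed the job in at about 21 s, with the gripper still holding the lever upright; no verdict came back.

I gripped the brown scraper block and swept all four offcuts off the plate into the catch tray in one pass, with the plate down. I then stood the block on the bench at about world (503, -174) mm, let it go, and swung the lever up by its handle.

What the last checks showed:
- **Lever:** the angle worked out from the tool position was 1.404 rad, with the pose steady over 0.9 s. Wrist force was about 7 N, and the opening of 0.19 means the bar was still in the jaws.
- **Plate:** the corners seen in both cameras matched the 105 mm height to a few pixels in the 3x enlarged crops, against about 15 pixels between down and up. This can't confirm the 19.2 mm limit to the tenth of a millimetre.
- **Offcuts and block:** all four offcuts were visible in the tray. The block stood alone on the bench, clear of the lift.
- **Bystanders:** the dish, steel block and pliers looked unmoved; I judged this by eye and did not measure it.

Two small disagreements came up. My camera fit of the lift was 1 to 2 mm off along its x compared with the wrist view, and I corrected for that at the handle. The tool's arc radius came out at about 112 mm instead of 110 mm, with low forces.

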